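# Gauge the groove of a candle display rail and log its depth

## Task

Take the yellow depth gauge from its rest and push its stem into the groove of the clamped wooden rail until the steel base sits flat on the rail, pressing firmly (about 10 N, never over 20 N), then let go and leave it sitting there. Read the groove's depth off the gauge and then slide the red marker on the tally board to the matching field: white for less than 11 mm, yellow for 11 to 16 mm, blue for more than 16 mm. Do not shove the candles and other things on the bench about.

Things in the scene. Friction and masses are not known exactly. Their poses are not given: they have to be found in the camera images.
- rail: The wooden rail to measure, clamped by a low steel dog at each end; fixed. 200 (x) x 90 (y) mm; thickness (height of its top over the bench) unknown, 38 to 46 mm. Origin: on the bench under its centre; z up, x along the groove. Groove along the middle of its top: 8 mm wide, 180 mm long, closed at both ends, lips chamfered 2.5 mm at 45 degrees; flat floor, unknown depth of 6 to 20 mm
- gauge: Depth gauge, loose, about 0.25 kg. Steel base 34 (x) x 80 (y) x 12 mm (z), flat underside; on it a yellow grip block 24 (x) x 34 (y) mm, from 12 to 55 mm above the underside: pinch it across x, about 38 mm above the underside. Origin: centre of the underside; z up. It starts standing on the rest, the stem hanging in the rest's gap. To measure, its y goes across the groove
- tip (a point): Round tip of the gauge's steel stem (5 mm diameter), on the gauge's z axis; with the stem fully out it stands 24 mm below the base's underside. As the stem goes in, its red tail rises out of the yellow block's top by the same amount, under a red cap 3 mm thick: depth = 24 mm less the tail's length below the cap
- stem (a joint): How far the stem is pushed up into the gauge, m: 0 fully out, 0.021 at most; starts within 0.002. Sprung and self-holding: moves at 4 to 5.5 N, not under the gauge's own weight, and stays where pushed. Base flat and tip on the groove's floor: depth = 0.024 - stem. Pushed on the rail's top face instead, it goes in too far and the reading is spoilt
- rest: Black fixed rest for the gauge, 60 (x) x 90 (y) x 36 mm (z), with a gap 40 mm wide and 30 mm deep along x in its middle, let up to 8 mm into the bench. Origin: centre of its underside
- tally: Fixed tally board 200 (x) x 56 (y) x 12 mm (z). Origin: centre of its underside; z up. Along its x, from low to high: grey park field, then white, yellow and blue fields, each 40 mm long: white from -46 to -6 mm, yellow -6 to 34 mm, blue 34 to 74 mm from its origin
- marker (a joint): How far the red marker was slid along the tally's +x, in m, 0 to 0.142; it slides with about 1.5 N and stays. Its middle stands over the white field from 0.030 to 0.070, over the yellow from 0.070 to 0.110, over the blue from 0.110 to the end (0.142)
- marker_top (a point): Centre of the top of the marker's red grip, a block 14 (tally x) x 20 (tally y) mm, standing from 22 to 63 mm above the bench; z up, axes as the tally's
- candle_a: Bystander: striped pillar candle, 64 mm diameter, 85 mm tall. Origin: centre of its underside
- candle_b: Bystander: striped candle, 56 mm diameter, 60 mm tall. Origin: centre of its underside
- tealight: Bystander: open green glass cup, 72 mm diameter, 60 mm tall. Origin: centre of its underside
- mosaic: Bystander: white bowl with coloured beads, 116 mm diameter, 82 mm tall. Origin: centre of its underside
- offcut: Bystander: short wooden offcut with a groove of its own, 90 x 62 x 30 mm, NOT the piece to measure. Origin: centre of its underside
- brush: Bystander: brush lying flat, about 200 mm long. Origin: centre of its underside, about its middle
- dye: Bystander: small closed jar, 48 mm diameter, 75 mm tall. Origin: centre of its underside

How it is judged:
On the way, in this order (a step that is already met when the one before it is completed fails the run):
1. the gauge's base is pressed flat on the rail (the base itself bearing with over 2 N) with the stem's tip on the groove's floor (angle between gauge's own z axis and vertical below 0.035 rad and z of gauge in the frame of rail between 0.036 and 0.0475 m and z of tip in the frame of rail below 0.0415 m and y of tip in the frame of rail between -0.006 and 0.006 m and x of tip in the frame of rail between -0.09 and 0.09 m and contact force between stem and rail above 0.3 N and contact force between gauge_c0 and rail above 2 N), for 0.2 s.
2. the marker stands over the field that matches the reading (((value of joint stem above 0.011 m and value of joint marker between 0.03 and 0.07 m) or (value of joint stem between 0.006 and 0.015 m and value of joint marker between 0.07 and 0.11 m) or (value of joint stem below 0.01 m and value of joint marker above 0.11 m))), for 0.2 s.
At the end, for the whole second after the job is handed in: The gauge is let go and at rest, its base flat on the rail (level within 2 degrees) with the stem in the groove, and the marker's middle is over the field for the depth that the stem shows (depth = 24 mm - stem; within 2 mm of a limit either neighbouring field counts) (angle between gauge's own z axis and vertical below 0.035 rad and z of gauge in the frame of rail between 0.036 and 0.0475 m and z of tip in the frame of rail below 0.0415 m and y of tip in the frame of rail between -0.006 and 0.006 m and x of tip in the frame of rail between -0.09 and 0.09 m and ((value of joint stem above 0.011 m and value of joint marker between 0.03 and 0.07 m) or (value of joint stem between 0.006 and 0.015 m and value of joint marker between 0.07 and 0.11 m) or (value of joint stem below 0.01 m and value of joint marker above 0.11 m)) and linear speed of gauge below 0.01 m/s and velocity of joint marker below 0.01 m/s); the robot touches nothing.
It fails at once if the gauge and the rail are pressed together with more than 22 N (contact force between gauge and rail above 22 N).
It fails at once if a bystander (candle, cup, bowl, offcut, brush or jar) is moved more than 40 mm (distance of any of candle_a, candle_b, tealight, mosaic, offcut, brush, dye from where it was at the start of the episode above 0.04 m).
It also fails if it takes over 69 s, if anything falls off the work surface, if the arm or the gripper's body presses on something with over 40 N, if the wrist force passes 120 N, or if a joint passes its speed limit or range.

## Robot

A 6-joint arm with a two-finger parallel gripper is mounted at the origin on the work surface. World frame = base frame: x ahead of the robot, y to its left, z up, the work surface at z = 0. Lengths are in m, angles in rad, forces in N, time in s.
With the tool pointing down it reaches from about 0.35 to 0.975 m from the base axis. Payload 4.9 kg.
Tool frame: the origin (TCP) lies at the very end of the fingers, on their centre line; the grasp point (between the pads) lies 19 mm behind it; z points along the fingers, y is the line along which they close (so a half turn about z gives the same grasp; the last joint's range is limited). The gripper opens to 85 mm and grips with 20 to 120 N. Pads are 22 mm wide; open, the fingers measure 114 mm over their backs; the gripper's body (76 mm by 85 mm) begins 54 mm behind the grasp point. The pads swing forward as they close: fully open they stand 13 mm farther back than shut.
Start: joints at [1.01, 0.053, 1.613, -0, 1.476, -0.119], TCP at [0.267, 0.565, 0.231] pointing down, gripper open.
Joint ranges: [-3.01, 3.01], [-1.01, 2.22], [0.06, 2.58], [-1.02, 4.17], [0.09, 2.62], [-3.14, 3.14]. Speed limits (rad/s): [2.57, 2.57, 3.14, 3.14, 3.14, 3.14].

## Interface

Orientations are given as a rotation vector (axis times angle).
In Python, from station import ctrl, imaging gives the robot as it stands.
- The arm moves only by the tool play_rows, never from a script. Its argument "series" is a list of rows, each a list of 3 entries, a list of its own where there are three numbers: the opening, from 0 (shut) to 1 (fully open), then the shift along the tool's x, y, z each as a share of 0.05 m, from -1 to 1, then the turn, a rotation vector about the tool's x, y, z each as a share of 8 degrees, from -1 to 1. In form: [[grip, [dx, dy, dz], [ax, ay, az]], ...]. A call has 1 to 8 rows; each row shifts and turns the commanded pose from where the row before left it, along the tool's axes as they then stand; what a row does not reach is not made up. A row lasts 1/8 s, in which the tool goes at most 62.5 mm and 10.7 degrees, less where a joint would pass 70% of its speed; a pose out of reach is approached as far as the arm can. A call with a number of a shift or a turn outside -1 to 1 is refused whole. A call with a gripper value outside its range is refused whole. The fingers move at their own pace and stop on an object; "force" is the grip in N (left out, the last holds). Time passes only in rows, so rows that do not move let the fingers close. It gives the time, the measured TCP pose, the force, the opening and the grip force at its end, in the units of the state.
- ctrl.get_obs(): the state, without advancing time (a new reading comes with each control period).
- imaging.get_image(name): name is "scene" or "top" or "wrist"; returns a dict with "color" (400x640x3 uint8, blue, green, red), "fx", "fy", "cx", "cy" (pixels), "extrinsics" (4x4, takes a point from world to camera coordinates); the wrist camera has in their place "hand_eye" (4x4, takes a point from camera to tool coordinates, whose origin is the TCP and whose axes are the flange's). Camera axes: x right, y down, z forward; pixel columns grow to the right and rows downward; lengths in m; the calibration is good to about 2 mm. The wrist camera is an equidistant fisheye: a pixel r from the principal point sees the ray r / f radians off the axis. A picture is of the moment at which its call begins: read the wrist's pose just before it. There is no depth.
- ctrl.finish_job(): hands the job in; it is judged then, once.
The state is a dict: "t": time; "q": joint angles; "dq": joint speeds; "effort": joint torques, N m; "tool_pos": TCP position; "tool_rot": TCP orientation; "contact_force": force on the tool from outside, world axes, zero at the start; "wrist_torque": the same for the moment, N m; "opening": finger opening in m; "grip_force": force on a finger pad.
Only numpy, scipy, OpenCV 4.12 (cv2) and the standard library are available. Lean on these libraries where they do the work, as an engineer would, in place of code of your own. Each camera call takes 0.05 s, during which the arm holds its last target. There are 200 camera calls.

## Working session

There is one attempt and no reset: what is moved stays moved. The work goes in short steps, Python scripts to look and compute and a tool call to move; the robot and the scene stay as the last step left them, time stands still between calls to the robot, and variables do not carry over. Pictures are saved under pics/ and viewed, at most 11 in all, crops included, and the job is handed in when it is done.

Besides the shell and the picture viewer there is one more tool, called as name(argument=value, ...) on one line, values as JSON. play_rows: Moves the arm, as the interface text tells. Shift numbers are shares of 0.05 m and turn numbers shares of 8 degrees, none past 1 either way. Its arguments: {"type":"object","properties":{"series":{"type":"array"},"force":{"type":"number"}},"required":["series"]}

```bash
mkdir -p pics
cat > h.py <<'E'
import numpy as np,cv2
from station import ctrl,imaging
from scipy.spatial.transform import Rotation as R
def ray(im,u,v,st=None):
    if 'extrinsics' in im:
        E=np.array(im['extrinsics']);d=np.array([(u-im['cx'])/im['fx'],(v-im['cy'])/im['fy'],1.])
        return -E[:3,:3].T@E[:3,3],E[:3,:3].T@d
    H=np.array(im['hand_eye']);x=(u-im['cx'])/im['fx'];y=(v-im['cy'])/im['fy'];r=np.hypot(x,y)+1e-12
    d=np.array([x/r*np.sin(r),y/r*np.sin(r),np.cos(r)])
    Rt=R.from_rotvec(st['tool_rot']).as_matrix()
    return np.array(st['tool_pos'])+Rt@H[:3,3],Rt@H[:3,:3]@d
def at(im,u,v,z,st=None):
    o,d=ray(im,u,v,st);return np.round(o+d*(z-o[2])/d[2],4)
def proj(im,p):
    E=np.array(im['extrinsics']);c=E[:3,:3]@np.array(p)+E[:3,3]
    return np.round([im['fx']*c[0]/c[2]+im['cx'],im['fy']*c[1]/c[2]+im['cy']],1)
def tri(a,b):
    (o1,d1),(o2,d2)=a,b
    s=np.linalg.lstsq(np.c_[d1,-d2],o2-o1,rcond=None)[0]
    p,q=o1+d1*s[0],o2+d2*s[1];return np.round((p+q)/2,4),np.linalg.norm(p-q)
E
python3 - <<'E'
from h import *
import pickle
ims={}
for n in('scene','top'):
    im=imaging.get_image(n);ims[n]=im;cv2.imwrite(f'pics/{n}0.png',cv2.resize(im['color'],(800,500),interpolation=cv2.INTER_CUBIC))
    E=np.array(im['extrinsics']);print(n,im['fx'],-E[:3,:3].T@E[:3,3],E[2,:3])
pickle.dump(ims,open('ims.pkl','wb'));print(ctrl.get_obs())
E
```

```text
scene 361.74700858127096 [ 0.99342097 -0.41691081  0.83777732] [-0.44831482  0.4041694  -0.79728346]
top 382.68774714568764 [ 0.47259831 -0.02633373  1.02966532] [ 0.11106316 -0.00492355 -0.99380115]
{'t': 0.1, 'q': array([ 1.01001381e+00,  5.32717394e-02,  1.61414169e+00,  3.60827014e-05,
        1.47600626e+00, -1.19021342e-01]), 'dq': array([-0.00069837, -0.00256926, -0.00246736,  0.00027835,  0.00066531,
        0.00041521]), 'effort': array([-1.07446019e-04, -3.94896305e+01, -3.71367288e+01, -9.63279172e-05,
        3.85188177e-03, -8.30983964e-06]), 'tool_pos': array([0.26691165, 0.56452352, 0.23020676]), 'tool_rot': array([-6.88152245e-01, -3.06463767e+00,  2.68635112e-03]), 'contact_force': array([ 0.15593598,  0.74106677, -0.92087871]), 'wrist_torque': array([0.0206289 , 0.02555709, 0.03159476]), 'grip_force': 0.0, 'opening': 0.08525057937510282}
```

View pics/top0.png

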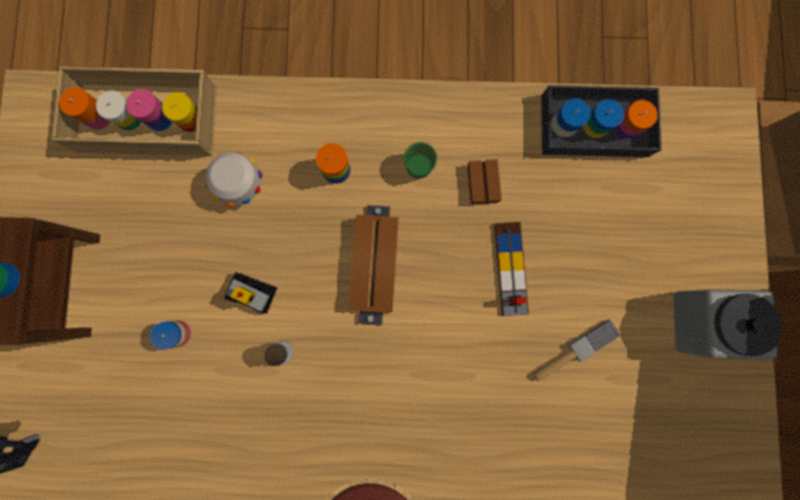

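View pics/scene0.png

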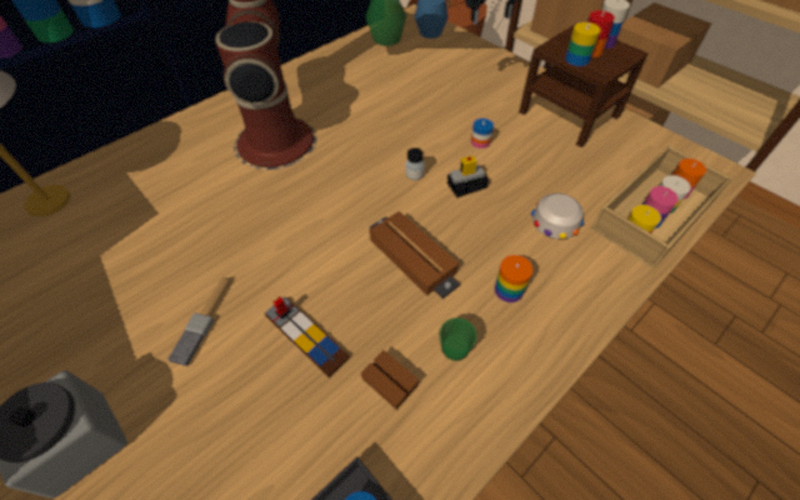

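The top view shows the rest and gauge at about (250,293), the rail at (375,264), the tally at (511,269) with its marker at the bottom end (514,300), and the jar at (278,353), all in 800x500 pixels. I'll enlarge these areas.

Run:
```python
from h import *
import pickle
ims=pickle.load(open('ims.pkl','rb'));t=ims['top']['color'];s=ims['scene']['color']
a=cv2.resize(t[205:265,170:237],None,fx=6,fy=6,interpolation=cv2.INTER_CUBIC) # gauge
b=cv2.resize(t[160:265,272:325],None,fx=5,fy=5,interpolation=cv2.INTER_CUBIC)
c=cv2.resize(t[170:260,390:430],None,fx=5,fy=5,interpolation=cv2.INTER_CUBIC)
cv=np.zeros((560,800,3),np.uint8)
for i,(x) in zip((0,),(a,)): cv[:360,:402]=a
cv[:525,405:670]=b[:, :265]
cc=cv2.resize(c,None,fx=.64,fy=1);cv[:450,672:800]=cc[:,:128]
cv2.imwrite('pics/crop1.png',cv)
im=ims['top']
for n,u,v,z in[('gauge',241,296,.09),('restmid',250,293,.036),('rail hi',377,217,.042),('rail lo',372,312,.042),('groove hi',375,220,.042),('groove lo',373,308,.042),('tally hi',508,224,.012),('tally lo',514,314,.012),('marker',514,300,.063),('dye',278,353,.04),('candle_b',165,336,.06),('candle_a',332,158,.085),('bowl',233,177,.08),('tealight',420,160,.06),('brush',575,350,.01)]:
    print(n,at(im,u/1.25,v/1.25,z))
```

```text
gauge [0.4795 0.2598 0.09  ]
restmid [0.4865 0.2581 0.036 ]
rail hi [6.51e-01 2.00e-04 4.20e-02]
rail lo [0.4536 0.0051 0.042 ]
groove hi [0.6445 0.0042 0.042 ]
groove lo [0.4618 0.0033 0.042 ]
tally hi [ 0.6482 -0.282   0.012 ]
tally lo [ 0.4559 -0.294   0.012 ]
marker [ 0.4847 -0.2807  0.063 ]
dye [0.3666 0.1935 0.04  ]
candle_b [0.3969 0.4154 0.06  ]
candle_a [0.7622 0.0935 0.085 ]
bowl [0.719  0.2931 0.08  ]
tealight [ 0.7704 -0.0867  0.06  ]
brush [ 0.3838 -0.4226  0.01  ]
```

View pics/crop1.png

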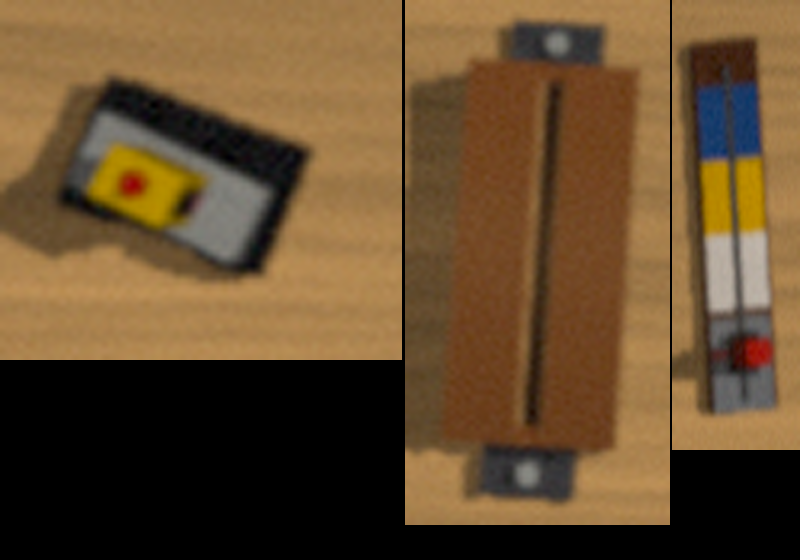

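The crops show the gauge's red cap at (132,185), and its base edge running from (100,110) to (275,185). The groove runs from (555,85) to (532,425), the tally slot from (728,70) to (745,400), and the marker top is near (760,350).

Run:
```python
from h import *
import pickle
im=pickle.load(open('ims.pkl','rb'))['top']
A=lambda x,y,z:at(im,x/6+170,y/6+205,z)
B=lambda x,y,z:at(im,(x-405)/5+272,y/5+160,z)
C=lambda x,y,z:at(im,(x-672)/3.2+390,y/5+170,z)
ang=lambda p,q:np.degrees(np.arctan2(*(q-p)[1::-1]))
print('cap',A(132,185,.092))
p,q=A(100,110,.048),A(275,185,.048);print('base',p,q,ang(q,p))
p,q=A(110,78,.034),A(310,150,.034);print('rest far edge',p,q,ang(q,p))
for P in(B(555,85,.042),B(532,425,.042)):print('g',P)
print(ang(B(532,425,.042),B(555,85,.042)))
for P in(C(728,70,.012),C(745,400,.012),C(760,350,.063)):print('t',P)
print(ang(C(745,400,.012),C(728,70,.012)))
st=ctrl.get_obs();print(np.round(R.from_rotvec(st['tool_rot']).as_matrix(),3),np.round(st['tool_pos'],4))
w=imaging.get_image('wrist');print(np.round(w['hand_eye'],3),w['fx'])
```

```text
cap [0.4818 0.2613 0.092 ]
base [0.5137 0.2903 0.048 ] [0.4836 0.2142 0.048 ] 68.41960785435325
rest far edge [0.5282 0.2913 0.034 ] [0.4992 0.2033 0.034 ] 71.76059915334883
g [ 0.642  -0.0011  0.042 ]
g [0.4653 0.0059 0.042 ]
-2.26859561832412
t [ 0.6351 -0.2849  0.012 ]
t [ 0.4591 -0.2983  0.012 ]
t [ 0.4851 -0.2966  0.063 ]
4.353892466278333
[[-0.904  0.428 -0.001]
 [ 0.428  0.904 -0.002]
 [ 0.    -0.002 -1.   ]] [0.2669 0.5645 0.2302]
[[ 0.001 -0.949 -0.314  0.081]
 [ 1.     0.001 -0.    -0.001]
 [ 0.001 -0.314  0.949 -0.142]
 [ 0.     0.     0.     1.   ]] 309.70691628693146
```

play_rows(series=[[1,[0,0,0],[0,0,1]],[1,[0,0,0],[0,0,1]],[1,[0,0,0],[0,0,1]],[1,[0,0,0],[0,0,1]],[1,[0,0,0],[0,0,1]],[1,[0,0,0],[0,0,1]],[1,[0,0,0],[0,0,1]],[1,[0,0,0],[0,0,1]]])

```text
t: 1.15
tool_pos: [0.2671, 0.5647, 0.2308]
tool_rot: [2.213, 2.229, -0.001]
contact_force: [-0.1, 0.6, 0.1]
opening: 0.0854
grip_force: 0.0
```

play_rows(series=[[1,[0,0,0],[0,0,0.86]],[1,[0,0,0],[0,0,0.86]],[1,[0,0,0],[0,0,0.86]],[1,[-0.61,0.87,0.11],[0,0,0]],[1,[-0.61,0.87,0.11],[0,0,0]],[1,[-0.61,0.87,0.11],[0,0,0]],[1,[-0.61,0.87,0.11],[0,0,0]],[1,[-0.61,0.87,0.11],[0,0,0]]])

```text
t: 2.15
tool_pos: [0.4202, 0.3458, 0.2034]
tool_rot: [2.573, 1.803, -0.0]
contact_force: [0.9, 0.3, 0.4]
opening: 0.0851
grip_force: 0.0
```

play_rows(series=[[1,[-0.61,0.87,0.11],[0,0,0]],[1,[-0.61,0.87,0.11],[0,0,0]],[1,[0,0,0],[0,0,0]],[1,[0,0,0],[0,0,0]]])

```text
t: 2.65
tool_pos: [0.4803, 0.2605, 0.1926]
tool_rot: [-2.573, -1.802, 0.001]
contact_force: [-0.7, 0.4, 0.3]
opening: 0.0856
grip_force: 0.0
```

Run:
```python
from h import *
import pickle
st=ctrl.get_obs();w=imaging.get_image('wrist')
pickle.dump((st,w),open('w1.pkl','wb'))
print(w['cx'],w['cy'])
cv2.imwrite('pics/w1.png',cv2.resize(w['color'][60:340,160:480],(800,700)[:2] if 0 else (686,600),interpolation=cv2.INTER_CUBIC))
```

```text
315.31930789919903 209.20537888409353
```

View pics/w1.png

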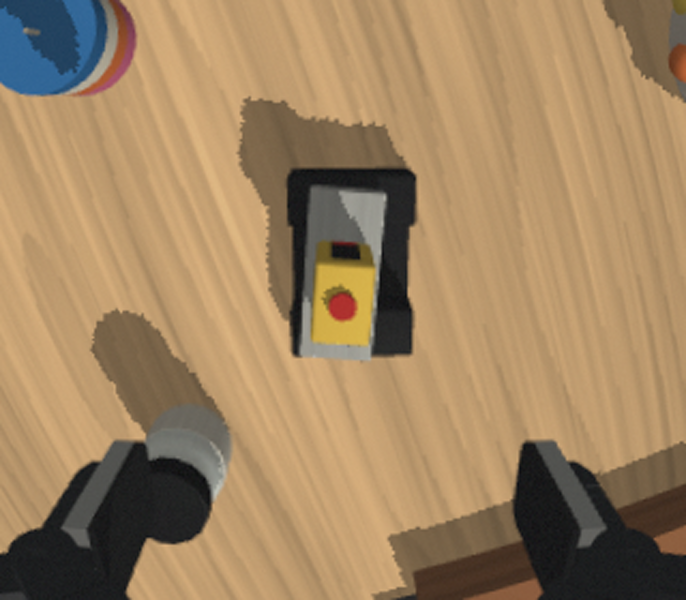

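The wrist view shows the red cap at (342,307), the yellow top's corners at (315,263), (375,265), (371,346) and (312,343), and the base's far corners at (311,186) and (386,192).

Run:
```python
from h import *
import pickle
st,w=pickle.load(open('w1.pkl','rb'));ims=pickle.load(open('ims.pkl','rb'))
k=686/320;W=lambda x,y:(w,x/k+160,y/k+60)
rw=lambda x,y:ray(*W(x,y),st)
print('cap tri', tri(rw(342,307),ray(ims['top'],192,235.8)), tri(rw(342,307),ray(ims['scene'],468/1.25,160/1.25)))
a=lambda x,y,z:at(*W(x,y),z,st)
for z in(.083,.087,.091):
    P=[a(*p,z) for p in((315,263),(375,265),(371,346),(312,343))]
    d=lambda i,j:np.linalg.norm(P[i]-P[j])
    print(z,np.mean(P,0),'w',d(0,1),d(2,3),'l',d(0,3),d(1,2),np.degrees(np.arctan2(*((P[0]-P[3])+(P[1]-P[2]))[1::-1])))
for z in(.042,.048):
    p,q=a(311,186,z),a(386,192,z);p2,q2=a(300,355,z),a(372,360,z);print(z,(p+q+p2+q2)/4,np.linalg.norm(p-q),np.linalg.norm(p-p2),np.degrees(np.arctan2(*((p+q)-(p2+q2))[1::-1])))
print(st['tool_pos'],'tool x deg',np.degrees(np.arctan2(*R.from_rotvec(st['tool_rot']).as_matrix()[1::-1,0])))
```

```text
cap tri (array([0.483 , 0.2622, 0.0883]), np.float64(0.002379029073057478)) (array([0.4849, 0.2608, 0.0818]), np.float64(0.0027726209113975602))
0.083 [0.484475 0.2611   0.083   ] w 0.023379050451205304 0.023884932488914438 l 0.03331561195595847 0.03375973933548657 68.02410224503562
0.087 [0.484825 0.262275 0.087   ] w 0.023026289323293092 0.023569683918118197 l 0.0326847059035262 0.033221228153095125 67.98871680208059
0.091 [0.4852  0.26345 0.091  ] w 0.02261769218996494 0.023215512055520148 l 0.032276926743418435 0.03268271714530478 67.93651902164153
0.042 [0.484925 0.262225 0.042   ] 0.03338562564937191 0.08003024428302094 66.1429744166843
0.048 [0.485425 0.263725 0.048   ] 0.03262422412870535 0.07837512360436825 66.1674837289797
[0.48025083 0.26054719 0.19256137] tool x deg 70.02368131593659
```

play_rows(series=[[1,[0.06,0.07,0.5],[0,0,0.37]],[1,[0,0,0.9],[0,0,0]],[1,[0,0,0.9],[0,0,0]],[1,[0,0,0.53],[0,0,0]],[1,[0,0,0],[0,0,0]]])

```text
t: 3.32
tool_pos: [0.4821, 0.2625, 0.0488]
tool_rot: [-2.615, -1.738, 0.009]
contact_force: [-0.2, 0.2, 0.5]
opening: 0.085
grip_force: 0.0
```

play_rows(series=[[0,[0,0,0],[0,0,0]],[0,[0,0,0],[0,0,0]],[0,[0,0,0],[0,0,0]],[0,[0,0,0],[0,0,0]],[0,[0,0,0],[0,0,0]],[0,[0,0,0],[0,0,0]]], force=50)

```text
t: 4.08
tool_pos: [0.4857, 0.2624, 0.0526]
tool_rot: [2.618, 1.736, 0.003]
contact_force: [-1.3, -0.0, 6.2]
opening: 0.023
grip_force: 50.9
```

play_rows(series=[[0,[0,0,-0.2],[0,0,0]],[0,[0,0,-0.4],[0,0,0]],[0,[0,0,-0.7],[0,0,0]],[0,[0,0,-0.7],[0,0,0]],[0,[0,0,0],[0,0,0]],[0,[0,0,0],[0,0,0]]])

```text
t: 4.82
tool_pos: [0.4842, 0.2617, 0.1503]
tool_rot: [-2.618, -1.736, 0.002]
contact_force: [-0.8, 0.5, -3.0]
opening: 0.0234
grip_force: 50.0
```

Run:
```python
from h import *
import pickle
st=ctrl.get_obs();w=imaging.get_image('wrist');t=imaging.get_image('top')
pickle.dump((st,w,t),open('w2.pkl','wb'))
a=cv2.resize(w['color'][150:330,200:440],(800,600),interpolation=cv2.INTER_CUBIC)
cv2.imwrite('pics/w2.png',a)
print(st['tool_pos'],st['contact_force'])
```

```text
[0.4841794  0.26168991 0.15025418] [-0.83676986  0.48527123 -3.01222562]
```

View pics/w2.png

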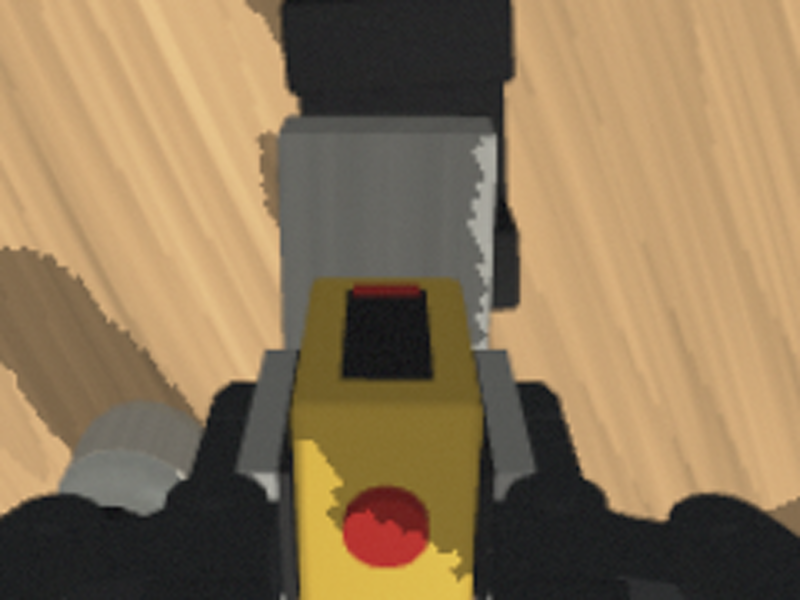

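The gauge is held squarely, with the cap at (386,527). The block top's far edge runs from (297,400) to (480,400), and the base's end-face top edge from (282,132) to (495,132).

Run:
```python
from h import *
import pickle
st,w,t=pickle.load(open('w2.pkl','rb'))
k=800/240;Rt=R.from_rotvec(st['tool_rot']).as_matrix();T=st['tool_pos']
def a(x,y,h): # h above TCP, result in tool frame
    return np.round(Rt.T@(at(w,x/k+200,y/k+150,T[2]+h,st)-T),4)
for h in(.030,.033,.036,.039,.042):
    u=h-.055
    print(h,'cap',a(386,527,h+.004)[:2],'blk',a(297,400,h)[:2],a(480,400,h)[:2],'basetop',a(282,132,u+.012)[:2],a(495,132,u+.012)[:2],'basebot',a(282,117,u)[:2],a(493,117,u)[:2])
Rz=np.degrees(np.arctan2(Rt[1,0],Rt[0,0]));print(Rz,Rt[2])
```

```text
0.03 cap [-0.0012  0.0002] blk [ 0.0154 -0.011 ] [0.0154 0.0118] basetop [ 0.0385 -0.0161] [0.0386 0.0172] basebot [ 0.038  -0.0173] [0.038  0.0181]
0.033 cap [0.0009 0.0001] blk [ 0.0172 -0.0107] [0.0171 0.0115] basetop [ 0.0393 -0.0158] [0.0394 0.0168] basebot [ 0.0387 -0.0169] [0.0388 0.0177]
0.036 cap [0.0032 0.0001] blk [ 0.0188 -0.0104] [0.0188 0.0112] basetop [ 0.04   -0.0155] [0.0401 0.0165] basebot [ 0.0395 -0.0166] [0.0395 0.0174]
0.039 cap [0.0055 0.0001] blk [ 0.0206 -0.0101] [0.0206 0.0109] basetop [ 0.0409 -0.0152] [0.0409 0.0162] basebot [ 0.0402 -0.0163] [0.0403 0.0171]
0.042 cap [0.0076 0.0001] blk [ 0.0223 -0.0098] [0.0223 0.0106] basetop [ 0.0417 -0.0149] [0.0418 0.0158] basebot [ 0.0409 -0.0161] [0.041  0.0167]
67.08341185255745 [-0.0011176  -0.00110183 -0.99999877]
```

play_rows(series=[[0,[0,0,0],[0,0,-0.86]],[0,[0,0,0],[0,0,-0.86]],[0,[0,0,0],[0,0,-0.86]],[0,[-0.9,0.227,0],[0,0,0]],[0,[-0.9,0.227,0],[0,0,0]],[0,[-0.9,0.227,0],[0,0,0]],[0,[-0.9,0.227,0],[0,0,0]],[0,[-0.9,0.227,0],[0,0,0]]])

```text
t: 5.92
tool_pos: [0.5317, 0.0335, 0.1493]
tool_rot: [-2.263, -2.175, 0.003]
contact_force: [0.5, -0.3, -2.7]
opening: 0.0233
grip_force: 49.8
```

play_rows(series=[[0,[-0.9,0.227,0.4],[0,0,0]],[0,[-0.9,0.227,0.4],[0,0,0]],[0,[0,0,0],[0,0,0]],[0,[0,0,0],[0,0,0]]])

```text
t: 6.42
tool_pos: [0.551, -0.0554, 0.1101]
tool_rot: [-2.264, -2.175, 0.001]
contact_force: [0.3, 0.3, -3.1]
opening: 0.0234
grip_force: 49.8
```

Run:
```python
from h import *
import pickle
st=ctrl.get_obs();w=imaging.get_image('wrist')
pickle.dump((st,w),open('w3.pkl','wb'))
a=cv2.resize(w['color'][60:360,120:520],(800,600),interpolation=cv2.INTER_CUBIC)
cv2.imwrite('pics/w3.png',a)
print(st['tool_pos'])
```

```text
[ 0.55098145 -0.05544353  0.11005186]
```

View pics/w3.png

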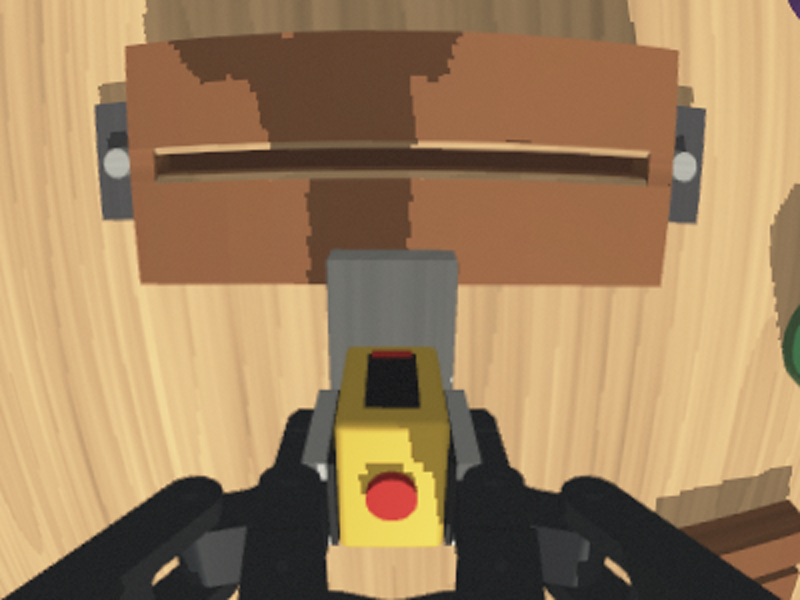

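The groove's outer lips run from (155,147) and (155,181) on the left to (648,151) and (648,184) on the right, passing mid rows 141 and 180. The rail's top corners are at (126,46), (679,50), (661,286) and (140,284).

Run:
```python
from h import *
import pickle
st,w=pickle.load(open('w3.pkl','rb'))
Rt=R.from_rotvec(st['tool_rot']).as_matrix();T=st['tool_pos']
for z in(.038,.042,.046):
    a=lambda x,y:at(w,x/2+120,y/2+60,z,st)
    P=[a(*p) for p in((126,46),(679,50),(661,286),(140,284))]
    n=lambda i,j:np.round(np.linalg.norm(P[i]-P[j]),4)
    tf=lambda p:np.round(Rt.T@(p-T),4)
    print(z,n(0,1),n(2,3),n(0,3),n(1,2),'ctr tool',tf(np.mean(P,0)))
    L=(a(155,147)+a(155,181))/2;M=(a(400,141)+a(400,180))/2;Rr=(a(648,151)+a(648,184))/2
    w_=[np.linalg.norm(a(155,147)-a(155,181)),np.linalg.norm(a(400,141)-a(400,180))]
    print(tf(L),tf(M),tf(Rr),np.round(w_,4),'yaw in tool',np.degrees(np.arctan2((tf(Rr)-tf(L))[0],(tf(Rr)-tf(L))[1])))
print(Rt.round(4))
```

```text
0.038 0.1998 0.2006 0.0897 0.0899 ctr tool [0.0587 0.0038 0.0721]
[ 0.0595 -0.0862  0.0723] [0.0584 0.0025 0.0721] [0.0589 0.0934 0.0719] [0.0126 0.0136] yaw in tool -0.19141057804551778
0.042 0.1961 0.1969 0.0881 0.0883 ctr tool [0.0591 0.0037 0.0681]
[ 0.0598 -0.0845  0.0683] [0.0588 0.0025 0.0681] [0.0593 0.0916 0.0679] [0.0123 0.0134] yaw in tool -0.16267923210843338
0.046 0.1924 0.1931 0.0864 0.0866 ctr tool [0.0595 0.0036 0.0641]
[ 0.0603 -0.083   0.0643] [0.0592 0.0024 0.0641] [0.0596 0.0899 0.0639] [0.012  0.0132] yaw in tool -0.23196545129820495
[[ 0.0401  0.9992 -0.0023]
 [ 0.9992 -0.04    0.0011]
 [ 0.001  -0.0024 -1.    ]]
```

play_rows(series=[[0,[0.4,0,0],[0,0,-0.02]],[0,[0.77,0,0],[0,0,0]],[0,[0,0,0.2],[0,0,0]],[0,[0,0,0.2],[0,0,0]],[0,[0,0,0],[0,0,0]],[0,[0,0,0],[0,0,0]]])

```text
t: 7.22
tool_pos: [0.554, 0.0022, 0.0913]
tool_rot: [-2.263, -2.179, 0.0]
contact_force: [-0.6, 0.2, -2.3]
opening: 0.0234
grip_force: 50.0
```

Run:
```python
from h import *
import pickle
st=ctrl.get_obs();w=imaging.get_image('wrist');s=imaging.get_image('scene')
pickle.dump((st,w,s),open('w4.pkl','wb'))
a=cv2.resize(w['color'][130:330,180:460],(800,571),interpolation=cv2.INTER_CUBIC)
b=cv2.resize(s['color'][130:250,270:400],(390,360),interpolation=cv2.INTER_CUBIC)
cv2.imwrite('pics/w4.png',a)
print(st['tool_pos'],st['contact_force'])
```

```text
[0.55401252 0.00216714 0.09128953] [-0.58159944  0.21477323 -2.26097809]
```

View pics/w4.png

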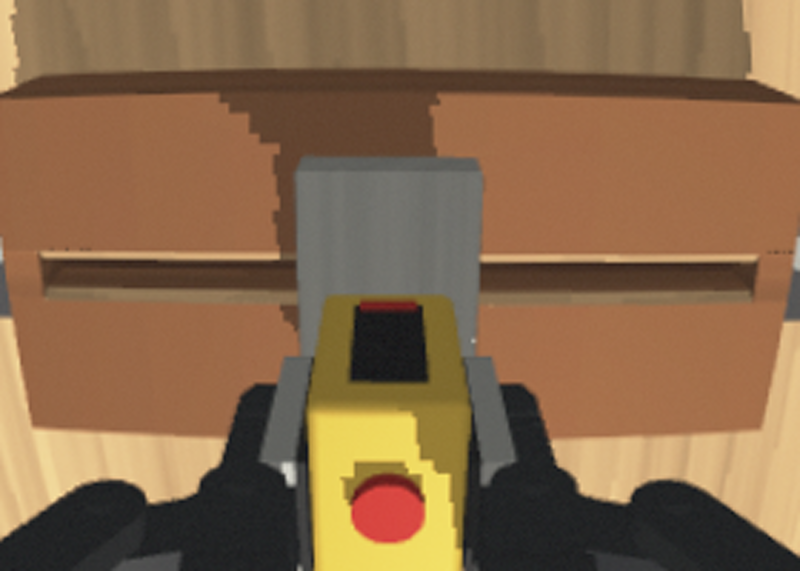

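The groove's lips now show at (42,252) and (42,300) on the left and (756,254) and (756,298) on the right. They are at rows 254 to 304 beside the base. The cap is at (388,508).

Run:
```python
from h import *
import pickle
st,w,s=pickle.load(open('w4.pkl','rb'))
Rt=R.from_rotvec(st['tool_rot']).as_matrix();T=np.array(st['tool_pos']);k=800/280
tf=lambda x,y,z:np.round(Rt.T@(at(w,x/k+180,y/k+130,z,st)-T),4)[:2]
for z in(.038,.040,.042):
    print(z,[ (tf(x,a,z)+tf(x,b,z))/2 for x,a,b in((42,252,300),(280,254,303),(500,254,304),(756,254,298))],'wid',tf(280,254,z)-tf(280,303,z))
z=T[2]
for h in(.031,.0325,.034):print(h,'cap',tf(388,508,z+h+.004),'blk edge-17',tf(388,403,z+h)[0]-.017,'base',tf(390,171,z+h-.043)-[.04,0])
```

```text
0.038 [array([ 0.0013 , -0.08715]), array([ 0.00135, -0.02615]), array([0.0012, 0.0265]), array([0.00135, 0.0927 ])] wid [0.0127 0.0005]
0.04 [array([ 0.0021, -0.0862]), array([ 0.0021, -0.0259]), array([0.002 , 0.0262]), array([0.00215, 0.0918 ])] wid [0.0126 0.0006]
0.042 [array([ 0.0029, -0.0853]), array([ 0.00295, -0.02565]), array([0.0028 , 0.02595]), array([0.00295, 0.09085])] wid [0.0123 0.0005]
0.031 cap [-0.0002 -0.0004] blk edge-17 -0.0013000000000000025 base [-0.0012 -0.0001]
0.0325 cap [ 0.0009 -0.0004] blk edge-17 -0.00040000000000000105 base [-0.0008 -0.0001]
0.034 cap [ 0.002  -0.0004] blk edge-17 0.0003999999999999976 base [-0.0004 -0.0001]
```

play_rows(series=[[0,[0.026,0,0],[0,0,0]],[0,[0,0,0.06],[0,0,0]],[0,[0,0,0.04],[0,0,0]],[0,[0,0,0],[0,0,0]],[0,[0,0,0],[0,0,0]]])

```text
t: 7.95
tool_pos: [0.5541, 0.0039, 0.0863]
tool_rot: [2.262, 2.18, -0.0]
contact_force: [-0.6, -0.6, -1.9]
opening: 0.0233
grip_force: 50.0
```

play_rows(series=[[0,[0,0,0.02],[0,0,0]],[0,[0,0,0.02],[0,0,0]],[0,[0,0,0.02],[0,0,0]],[0,[0,0,0],[0,0,0]],[0,[0,0,0],[0,0,0]]])

```text
t: 8.57
tool_pos: [0.5541, 0.0039, 0.0833]
tool_rot: [2.262, 2.18, -0.0]
contact_force: [0.0, -0.5, -2.3]
opening: 0.0235
grip_force: 50.0
```

play_rows(series=[[0,[0,0,0.02],[0,0,0]],[0,[0,0,0.02],[0,0,0]],[0,[0,0,0.02],[0,0,0]],[0,[0,0,0],[0,0,0]],[0,[0,0,0],[0,0,0]]])

```text
t: 9.2
tool_pos: [0.5541, 0.0038, 0.0803]
tool_rot: [2.262, 2.18, -0.0]
contact_force: [0.2, -0.2, -2.8]
opening: 0.0229
grip_force: 50.0
```

play_rows(series=[[0,[0,0,0.02],[0,0,0]],[0,[0,0,0.02],[0,0,0]],[0,[0,0,0.02],[0,0,0]],[0,[0,0,0],[0,0,0]],[0,[0,0,0],[0,0,0]]])

```text
t: 9.82
tool_pos: [0.5541, 0.0039, 0.0773]
tool_rot: [2.262, 2.18, 0.0]
contact_force: [0.7, -0.5, -2.5]
opening: 0.0233
grip_force: 50.0
```

play_rows(series=[[0,[0,0,0.03],[0,0,0]],[0,[0,0,0.03],[0,0,0]],[0,[0,0,0],[0,0,0]],[0,[0,0,0],[0,0,0]]])

```text
t: 10.32
tool_pos: [0.554, 0.0039, 0.0743]
tool_rot: [-2.262, -2.18, 0.0]
contact_force: [-0.3, 0.8, -3.3]
opening: 0.0235
grip_force: 50.0
```

play_rows(series=[[0,[0,0,0.03],[0,0,0]],[0,[0,0,0.03],[0,0,0]],[0,[0,0,0],[0,0,0]],[0,[0,0,0],[0,0,0]]])

```text
t: 10.82
tool_pos: [0.5541, 0.0039, 0.0713]
tool_rot: [-2.262, -2.18, -0.0]
contact_force: [-0.2, -0.2, -1.7]
opening: 0.0233
grip_force: 50.0
```

play_rows(series=[[0,[0,0,0.03],[0,0,0]],[0,[0,0,0.03],[0,0,0]],[0,[0,0,0],[0,0,0]],[0,[0,0,0],[0,0,0]]])

```text
t: 11.32
tool_pos: [0.5541, 0.0039, 0.0683]
tool_rot: [2.262, 2.18, 0.0]
contact_force: [-0.1, -0.4, -1.8]
opening: 0.0235
grip_force: 50.0
```

play_rows(series=[[0,[0,0,0.02],[0,0,0]],[0,[0,0,0.02],[0,0,0]],[0,[0,0,0],[0,0,0]],[0,[0,0,0],[0,0,0]]])

```text
t: 11.82
tool_pos: [0.5542, 0.0038, 0.0665]
tool_rot: [2.262, 2.18, 0.0]
contact_force: [-0.4, 0.1, -0.7]
opening: 0.0236
grip_force: 50.2
```

play_rows(series=[[0,[0,0,0.02],[0,0,0]],[0,[0,0,0.01],[0,0,0]],[0,[0,0,0],[0,0,0]],[0,[0,0,0],[0,0,0]]])

```text
t: 12.32
tool_pos: [0.5542, 0.0038, 0.065]
tool_rot: [2.262, 2.18, 0.0]
contact_force: [-1.2, 0.3, 2.1]
opening: 0.0234
grip_force: 50.5
```

play_rows(series=[[0,[0,0,0.01],[0,0,0]],[0,[0,0,0.01],[0,0,0]],[0,[0,0,0],[0,0,0]],[0,[0,0,0],[0,0,0]]])

```text
t: 12.82
tool_pos: [0.5542, 0.0039, 0.0638]
tool_rot: [2.262, 2.18, 0.0]
contact_force: [0.8, -0.2, 1.6]
opening: 0.0234
grip_force: 50.5
```

play_rows(series=[[0,[0,0,0.01],[0,0,0]],[0,[0,0,0.01],[0,0,0]],[0,[0,0,0],[0,0,0]],[0,[0,0,0],[0,0,0]]])

```text
t: 13.32
tool_pos: [0.5541, 0.0038, 0.0628]
tool_rot: [2.262, 2.18, 0.0]
contact_force: [0.5, -0.1, 1.7]
opening: 0.0232
grip_force: 50.5
```

play_rows(series=[[0,[0,0,0.01],[0,0,0]],[0,[0,0,0],[0,0,0]],[0,[0,0,0],[0,0,0]]])

```text
t: 13.7
tool_pos: [0.5541, 0.0038, 0.0623]
tool_rot: [2.262, 2.18, 0.0]
contact_force: [0.8, -0.7, 1.9]
opening: 0.0235
grip_force: 50.5
```

play_rows(series=[[0,[0,0,0.01],[0,0,0]],[0,[0,0,0],[0,0,0]],[0,[0,0,0],[0,0,0]]])

```text
t: 14.08
tool_pos: [0.5541, 0.0039, 0.0618]
tool_rot: [2.262, 2.18, 0.0]
contact_force: [0.1, 0.4, 2.3]
opening: 0.0233
grip_force: 50.5
```

play_rows(series=[[0,[0,0,0.01],[0,0,0]],[0,[0,0,0],[0,0,0]],[0,[0,0,0],[0,0,0]]])

```text
t: 14.45
tool_pos: [0.5541, 0.0038, 0.0613]
tool_rot: [2.262, 2.18, 0.0]
contact_force: [0.0, -0.8, 2.7]
opening: 0.0235
grip_force: 50.5
```

play_rows(series=[[0,[0,0,0.01],[0,0,0]],[0,[0,0,0],[0,0,0]],[0,[0,0,0],[0,0,0]]])

```text
t: 14.82
tool_pos: [0.5541, 0.0039, 0.0608]
tool_rot: [2.262, 2.18, 0.0]
contact_force: [0.2, -1.1, 2.2]
opening: 0.0233
grip_force: 50.5
```

play_rows(series=[[0,[0,0,0.01],[0,0,0]],[0,[0,0,0],[0,0,0]],[0,[0,0,0],[0,0,0]]])

```text
t: 15.2
tool_pos: [0.5541, 0.0039, 0.0603]
tool_rot: [2.262, 2.18, 0.0]
contact_force: [0.2, 0.1, 1.1]
opening: 0.0229
grip_force: 50.6
```

play_rows(series=[[0,[0,0,0.01],[0,0,0]],[0,[0,0,0],[0,0,0]],[0,[0,0,0],[0,0,0]]])

```text
t: 15.58
tool_pos: [0.5541, 0.0038, 0.0598]
tool_rot: [2.262, 2.18, 0.0]
contact_force: [0.1, -0.8, 1.8]
opening: 0.0235
grip_force: 50.6
```

play_rows(series=[[0,[0,0,0.01],[0,0,0]],[0,[0,0,0],[0,0,0]],[0,[0,0,0],[0,0,0]]])

```text
t: 15.95
tool_pos: [0.5541, 0.0038, 0.0596]
tool_rot: [2.262, 2.18, -0.0]
contact_force: [-0.4, -0.8, 5.3]
opening: 0.0234
grip_force: 51.0
```

play_rows(series=[[0,[0,0,0.01],[0,0,0]],[0,[0,0,0],[0,0,0]],[0,[0,0,0],[0,0,0]]])

```text
t: 16.32
tool_pos: [0.5541, 0.0038, 0.0596]
tool_rot: [-2.262, -2.18, 0.0]
contact_force: [-2.0, -0.3, 7.4]
opening: 0.0235
grip_force: 51.3
```

play_rows(series=[[0,[0,0,0.01],[0,0,0]],[0,[0,0,0],[0,0,0]],[0,[0,0,0],[0,0,0]],[0,[0,0,0],[0,0,0]]])

```text
t: 16.82
tool_pos: [0.5542, 0.0038, 0.0596]
tool_rot: [-2.262, -2.18, 0.001]
contact_force: [-5.5, -0.5, 11.0]
opening: 0.0232
grip_force: 51.7
```

Run:
```python
from h import *
import pickle
st=ctrl.get_obs();w=imaging.get_image('wrist')
pickle.dump((st,w),open('w5.pkl','wb'))
a=cv2.resize(w['color'][200:310,240:390],(800,587),interpolation=cv2.INTER_CUBIC)
cv2.imwrite('pics/w5.png',a)
print(st['tool_pos'],st['contact_force'])
```

```text
[0.55415626 0.0037968  0.05959068] [-5.46774091 -0.5263922  10.96594026]
```

View pics/w5.png

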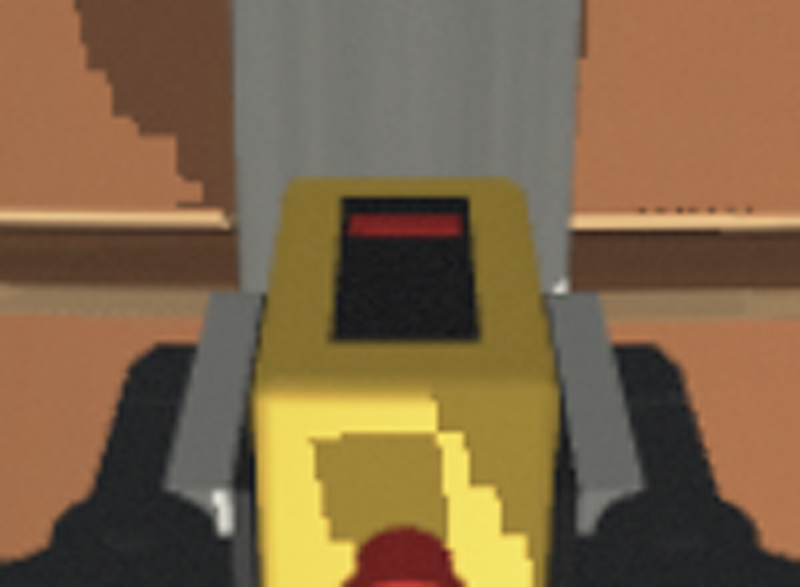

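The gauge is seated, with a tool force of about 11 N (about 14 N total on the rail). The window pointer has risen and the cap at (405,570) stands above the block. I'll measure how far the cap rose.

Run:
```python
from h import *
import pickle
def caps(f):
    d=pickle.load(open(f,'rb'));st,w=d[0],d[1]
    b,g,r=[w['color'][...,i].astype(int) for i in range(3)]
    m=((r>90)&(g<70)&(b<80)).astype(np.uint8)
    n,l,s,c=cv2.connectedComponentsWithStats(m[:, :]);Rt=R.from_rotvec(st['tool_rot']).as_matrix();T=np.array(st['tool_pos'])
    for i in range(1,n):
        x,y,ww,hh,a=s[i]
        if a>15 and 290<c[i][0]<340 and 200<c[i][1]<330:
            o,dd=ray(w,c[i][0],y+hh-ww/2 if a>100 else c[i][1],st);o=Rt.T@(o-T);dd=Rt.T@dd
            # height where tool x = axis 0 (cap) 
            t=(0.0-o[0])/dd[0];p=o+dd*t
            t2=(0.017-o[0])/dd[0];q=o+dd*t2
            print(f,s[i],c[i].round(1),'h axis',-p[2].round(4),'h face',-q[2].round(4))
for f in('w2.pkl','w3.pkl','w4.pkl','w5.pkl'):caps(f)
```

```text
w2.pkl [306 235  20   3  58] [315.2 236. ] h axis -0.0417 h face -0.0023
w2.pkl [303 296  26  24 497] [315.5 307.4] h axis 0.0349 h face 0.0579
w3.pkl [306 235  20   3  58] [315.5 236. ] h axis -0.042 h face -0.0026
w3.pkl [303 296  25  22 209] [312. 304.] h axis 0.0336 h face 0.0569
w4.pkl [306 235  20   3  57] [315.4 236.1] h axis -0.042 h face -0.0026
w4.pkl [303 296  25  23 165] [312.7 302.6] h axis 0.0343 h face 0.0574
w5.pkl [306 241  20   3  60] [315.5 242. ] h axis -0.0327 h face 0.0047
w5.pkl [303 299  25  18 212] [314.8 306.1] h axis 0.0329 h face 0.0563
```

play_rows(series=[[0,[0,0,-0.01],[0,0,0]],[0,[0,0,-0.01],[0,0,0]],[0,[0,0,0],[0,0,0]],[0.7,[0,0,0],[0,0,0]],[0.7,[0,0,0],[0,0,0]],[0.7,[0,0,0],[0,0,0]],[0.7,[0,0,0],[0,0,0]],[0.7,[0,0,0],[0,0,0]]])

```text
t: 17.88
tool_pos: [0.554, 0.0039, 0.0592]
tool_rot: [-2.262, -2.18, 0.0]
contact_force: [-0.0, -0.4, 0.5]
opening: 0.0596
grip_force: 0.0
```

play_rows(series=[[0.7,[0,0,-0.3],[0,0,0]],[0.7,[0,0,-0.7],[0,0,0]],[0.7,[-0.5,0,-0.7],[0,0,0]],[0.7,[-0.9,0,0],[0,0,0]],[0.7,[0,0,0],[0,0,0]],[0.7,[0,0,0],[0,0,0]]])

```text
t: 18.62
tool_pos: [0.5515, -0.0659, 0.1447]
tool_rot: [2.262, 2.18, 0.001]
contact_force: [0.2, -0.0, 0.2]
opening: 0.0597
grip_force: 0.0
```

Run:
```python
from h import *
import pickle
st=ctrl.get_obs();w=imaging.get_image('wrist')
pickle.dump((st,w),open('w6.pkl','wb'))
E=np.array(w['hand_eye']);Rt=R.from_rotvec(st['tool_rot']).as_matrix();T=np.array(st['tool_pos'])
c=Rt.T@(np.array([.554,.0038,.085])-T);d=E[:3,:3].T@(c-E[:3,3]);th=np.arccos(d[2]/np.linalg.norm(d));r=w['fx']*th/np.hypot(d[0],d[1])
u,v=int(w['cx']+r*d[0]),int(w['cy']+r*d[1]);u0,v0=max(u-60,0),max(v-45,0);print(T,u,v,u0,v0)
a=cv2.resize(w['color'][v0:v0+90,u0:u0+120],(800,600),interpolation=cv2.INTER_CUBIC)
cv2.imwrite('pics/w6.png',a)
```

```text
[ 0.55147052 -0.0658937   0.14474566] 316 124 256 79
```

View pics/w6.png

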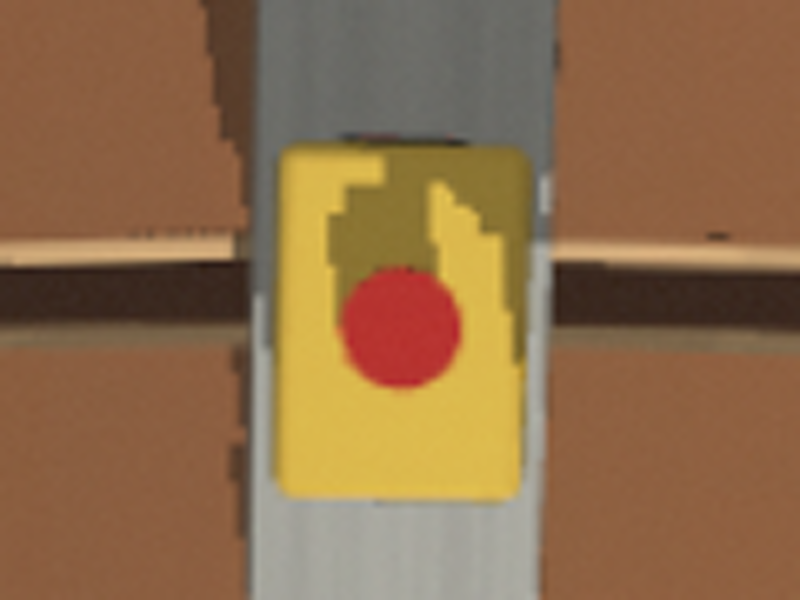

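play_rows(series=[[1,[0.9,0,0],[0,0,0]],[1,[0.9,0,0],[0,0,0]],[1,[0.8,0,0.2],[0,0,0]],[1,[0,0,0.3],[0,0,0]],[1,[0,0,0],[0,0,0]],[1,[0,0,0],[0,0,0]]])

```text
t: 19.42
tool_pos: [0.5563, 0.0632, 0.1193]
tool_rot: [2.263, 2.179, -0.001]
contact_force: [0.2, 0.7, -0.3]
opening: 0.0855
grip_force: 0.0
```

Run:
```python
from h import *
import pickle
st=ctrl.get_obs();w=imaging.get_image('wrist')
pickle.dump((st,w),open('w7.pkl','wb'))
a=cv2.resize(w['color'][280:400,240:400],(800,600),interpolation=cv2.INTER_CUBIC)
cv2.imwrite('pics/w7.png',a)
print(st['tool_pos'])
```

```text
[0.55627526 0.06316803 0.11931884]
```

View pics/w7.png

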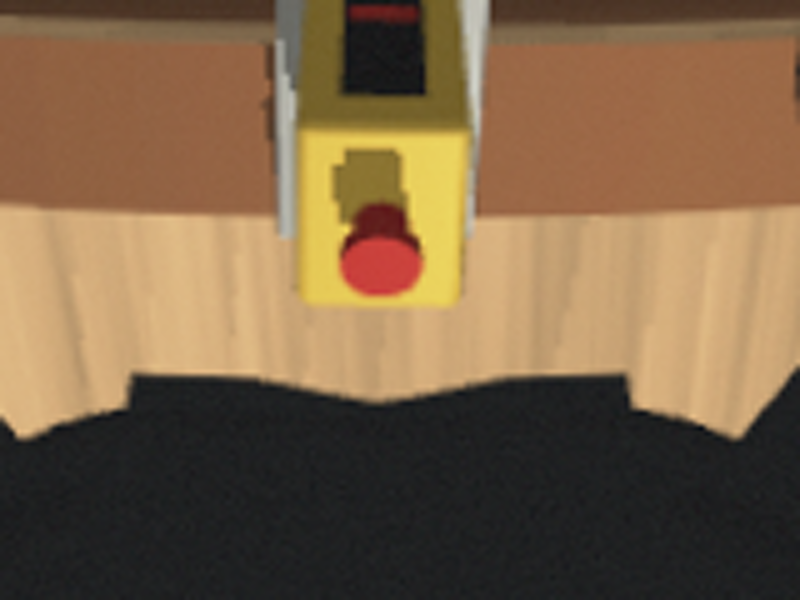

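The oblique view shows the block top's corners at (300,128), (470,128), (461,303) and (300,303). The cap's top disc is centred at (382,266), with the red tail visible below it.

Run:
```python
from h import *
import pickle
st,w=pickle.load(open('w7.pkl','rb'));Rt=R.from_rotvec(st['tool_rot']).as_matrix();T=np.array(st['tool_pos'])
tf=lambda x,y,z:(Rt.T@(at(w,x/5+240,y/5+280,z,st)-T))
for zb in(.091,.093,.095,.097):
    P=[tf(*p,zb) for p in((300,128),(470,128),(461,303),(300,303))];C=np.mean(P,0)
    L=np.linalg.norm(P[0]-P[3]),np.linalg.norm(P[0]-P[1])
    zs=np.arange(zb,zb+.03,.0001);X=[tf(382,266,z)[0] for z in zs]
    zc=np.interp(-C[0],-np.array(X),zs) if X[0]>X[-1] else np.interp(C[0],X,zs)
    print(zb,C.round(4),np.round(L,4),'cap-top',round(zc-zb,4),'stem',round(zc-zb-.003,4),'capdia',np.linalg.norm(tf(340,266,zc)-tf(422,266,zc)).round(4))
```

```text
0.091 [-0.0617  0.0003  0.0283] [0.0325 0.0228] cap-top 0.0099 stem 0.0069 capdia 0.0111
0.093 [-0.0601  0.0002  0.0263] [0.0322 0.0226] cap-top 0.0098 stem 0.0068 capdia 0.0108
0.095 [-0.0584  0.0002  0.0243] [0.0318 0.0223] cap-top 0.0097 stem 0.0067 capdia 0.0107
0.097 [-0.0567  0.0002  0.0223] [0.0314 0.022 ] cap-top 0.0096 stem 0.0066 capdia 0.0106
```

play_rows(series=[[1,[0,0,-0.5],[0,0,-0.42]],[1,[0,0,-0.4],[0,0,-0.41]],[1,[-0.88,-0.245,0],[0,0,0]],[1,[-0.88,-0.245,0],[0,0,0]],[1,[-0.88,-0.245,0],[0,0,0]],[1,[-0.88,-0.245,0],[0,0,0]],[1,[-0.88,-0.245,0],[0,0,0]],[1,[-0.88,-0.245,0],[0,0,0]]])

```text
t: 20.48
tool_pos: [0.5034, -0.2076, 0.1653]
tool_rot: [2.133, 2.305, 0.001]
contact_force: [1.6, -0.6, 1.2]
opening: 0.0851
grip_force: 0.0
```

play_rows(series=[[1,[-0.88,-0.245,0],[0,0,0]],[1,[-0.88,-0.245,0],[0,0,0]],[1,[0,0,0],[0,0,0]],[1,[0,0,0],[0,0,0]]])

```text
t: 20.98
tool_pos: [0.4862, -0.2951, 0.1646]
tool_rot: [2.133, 2.306, 0.001]
contact_force: [0.4, 0.1, 0.3]
opening: 0.0855
grip_force: 0.0
```

Run:
```python
from h import *
import pickle
st=ctrl.get_obs();w=imaging.get_image('wrist')
pickle.dump((st,w),open('w8.pkl','wb'))
Rt=R.from_rotvec(st['tool_rot']).as_matrix();T=np.array(st['tool_pos']);print(T,np.degrees(np.arctan2(Rt[1,1],Rt[0,1])))
b,g,r=[w['color'][...,i].astype(int) for i in range(3)]
for nm,m,z in(('red',(r>100)&(g<70)&(b<80),.063),('blue',(b>100)&(r<70),.012),('yellow',(r>150)&(g>120)&(b<70),.012)):
    n,l,s,c=cv2.connectedComponentsWithStats(m.astype(np.uint8))
    for i in range(1,n):
        if s[i][4]>60:
            p=at(w,*c[i],z,st);print(nm,s[i],c[i].round(0),p,(Rt.T@(p-T)).round(4))
```

```text
[ 0.48617128 -0.29512028  0.16463908] 4.455065221394364
red [   0    0   36   51 1100] [13. 18.] [ 0.1161 -0.0912  0.063 ] [ 0.232  -0.3532  0.1015]
red [308 198  17  21 340] [316. 208.] [ 0.4857 -0.2954  0.063 ] [-0.0003 -0.0005  0.1016]
red [538 352  25  22 232] [549. 363.] [ 0.857  -0.5138  0.063 ] [-0.2468  0.3527  0.1018]
blue [418 170  36  21 705] [435. 180.] [ 0.6068 -0.2725  0.012 ] [0.0132 0.1219 0.1527]
blue [416 197  35  19 635] [433. 206.] [ 0.6094 -0.3001  0.012 ] [-0.0146  0.1224  0.1527]
blue [576 292  29  36 565] [590. 309.] [ 0.9778 -0.459   0.012 ] [-0.2016  0.4773  0.1528]
blue [555 333  30  31 475] [570. 348.] [ 0.9781 -0.5466  0.012 ] [-0.2889  0.4708  0.1528]
yellow [380 169  38  22 783] [399. 179.] [ 0.5675 -0.2755  0.012 ] [0.0132 0.0825 0.1527]
yellow [378 196  38  21 735] [397. 206.] [ 0.5695 -0.3035  0.012 ] [-0.0148  0.0824  0.1527]
```

play_rows(series=[[1,[0,0,0.85],[0,0,0]],[1,[0,0,0.9],[0,0,0]],[1,[0,0,0.6],[0,0,0]],[1,[0,0,0.3],[0,0,0]],[0,[0,0,0],[0,0,0]],[0,[0,0,0],[0,0,0]],[0,[0,0,0],[0,0,0]],[0,[0,0,0],[0,0,0]]], force=20)

```text
t: 22.02
tool_pos: [0.4869, -0.2953, 0.033]
tool_rot: [2.131, 2.306, 0.0]
contact_force: [-1.7, 0.8, 8.3]
opening: 0.014
grip_force: 24.7
```

play_rows(series=[[0,[0,0,0],[0,0,0]],[0,[0,0,0],[0,0,0]],[0,[0,0,0],[0,0,0]]])

```text
t: 22.4
tool_pos: [0.4869, -0.2954, 0.033]
tool_rot: [2.131, 2.306, -0.0]
contact_force: [-0.7, 0.6, 5.9]
opening: 0.0135
grip_force: 24.2
```

Gripped at 14 mm. Sliding 120 mm along tool y.

play_rows(series=[[0,[0,0.3,-0.01],[0,0,0]],[0,[0,0.4,0],[0,0,0]],[0,[0,0.4,0],[0,0,0]],[0,[0,0.4,0],[0,0,0]],[0,[0,0.4,0],[0,0,0]],[0,[0,0.5,0],[0,0,0]],[0,[0,0,0],[0,0,0]],[0,[0,0,0],[0,0,0]]])

```text
t: 23.4
tool_pos: [0.6065, -0.2856, 0.0331]
tool_rot: [2.131, 2.306, 0.001]
contact_force: [1.5, 0.6, 5.4]
opening: 0.0136
grip_force: 24.1
```

play_rows(series=[[1,[0,0,0],[0,0,0]],[1,[0,0,0],[0,0,0]],[1,[0,0,0],[0,0,0]],[1,[0,0,0],[0,0,0]],[1,[0,0,-0.5],[0,0,0]],[1,[0,0,-1],[0,0,0]],[1,[0,0,-1],[0,0,0]],[1,[0,0,0],[0,0,0]]])

```text
t: 24.4
tool_pos: [0.609, -0.2872, 0.1642]
tool_rot: [2.124, 2.299, 0.003]
contact_force: [-1.4, 0.2, 0.6]
opening: 0.0855
grip_force: 0.0
```

Run:
```python
from h import *
st=ctrl.get_obs();w=imaging.get_image('wrist');t=imaging.get_image('top')
b,g,r=[w['color'][...,i].astype(int) for i in range(3)]
for nm,m,z in(('red',(r>100)&(g<70)&(b<80),.063),('blue',(b>100)&(r<70),.012),('yellow',(r>150)&(g>120)&(b<70),.012)):
    n,l,s,c=cv2.connectedComponentsWithStats(m.astype(np.uint8))
    for i in range(1,n):
        p=at(w,*c[i],z,st)
        if s[i][4]>60 and abs(p[1]+.288)<.04 and p[0]<.7: print(nm,s[i],p)
a=cv2.resize(t['color'][150:270,180:440],(800,370),interpolation=cv2.INTER_CUBIC);cv2.imwrite('pics/end.png',a)
```

```text
red [303 194  17  22 358] [ 0.6055 -0.2853  0.063 ]
blue [318 165  17  22 282] [ 0.62   -0.2701  0.012 ]
blue [294 166   7  22 129] [ 0.5903 -0.2735  0.012 ]
blue [295 193   8  21 132] [ 0.5932 -0.3026  0.012 ]
blue [320 193  14  21 255] [ 0.6225 -0.2995  0.012 ]
yellow [254 165  39  23 515] [ 0.5674 -0.2739  0.012 ]
yellow [257 211  37   4  72] [ 0.5709 -0.3139  0.012 ]
```

View pics/end.png

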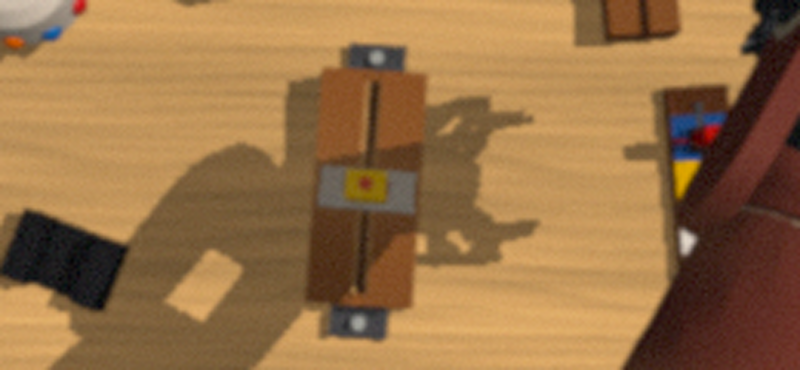

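The gauge sits square over the groove at (367,185), and the marker is in the middle of the blue field at (705,137). The arm is clear of both.

```bash
python3 -c "
from station import ctrl
print(ctrl.finish_job())"
```

```text
the job is handed in; nothing more can be done
None
```

I handed the job in at about 25 s: the gauge is seated on the rail and let go, it reads about 17 mm (stem about 7 mm in), and the red marker is on blue; the reading is within 2 mm of the 16 mm limit, and the hand-in returned no verdict.

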